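Set up the folding bar rest and lay the round bar on it

TASK

Get the round bar ready for marking out on the blue bar rest: swing the rest's folded leg up until it snaps into its detent and stands by itself. Then take the bar out of the sloping green stand and lay it level in both vees of the rest, setting it down before you let go, with its end right up against the stop plate on the leg. Leave the oil bottle, the round steel reference block and the tape roll where they are.

Things in the scene. Friction and masses are not known exactly. Their poses are not given: they have to be found in the camera images.
- bar_rest: Blue bar rest fixed to the bench, 205 mm long. Origin on the bench under its rail (36 mm wide, 13 mm high); x along the rail towards the hinged leg, z up. Feet 84 mm wide at x -114 to -80 and 17 to 79 mm. Hinge pin along y at x 35, 34 mm up; plunger housing behind it, 49 mm high. With the leg seated its stop plate's face is at x 46 mm, and a bar in both vees has its axis at y 0, 110 mm up.
- fixed_vee (a point): On the rest's fixed steel vee block (44 mm wide, 22 mm thick, top 108 mm up, x = -97 mm in the rest's frame): the point of a seated bar's axis above its vee, 110 mm up. The leg's vee is 132 mm from it when the leg is seated. Axes as the rest's: x towards the leg.
- rest_leg (a joint): Swing of the leg: near 0 it lies folded along the rail, its head towards the fixed vee; 1.571 rad (at its stop) is upright and seated. The leg (about 0.22 kg) falls back if let go below about 1.25 rad; from about 0.8 rad a sprung ball resists (some 4 N at the head), beyond 1.25 rad it draws the leg home and holds it.
- leg_head (a point): Centre of the leg's steel head, 56 mm from the hinge pin. Head 44 mm wide (along the rest's y), 22 mm thick, 38 to 74 mm from the pin; it can turn between pads that hold its two sides. A 40 mm wide stop plate, to 84 mm from the pin, is on its upper side while folded (top 17 mm above this point) and on its outer side, away from the fixed vee, when upright.
- bar_center (a point): Centre of the loose round aluminium bar: 28 mm diameter, 180 mm long, about 0.3 kg, red band near one end; x runs along the bar. It starts in the sloping stand, rising at 35 degrees.
- test_bar: The same bar; its origin is its centre too.
- bar_stand: Green sloping stand fixed to the bench, 150 x 70 mm, about 130 mm high; origin under its base, 30 mm from the base's centre. The bar in it rises towards the stand's +x. It lies loose against a toe plate in two black vees, 44 mm wide, 12 to 30 and 128 to 146 mm from its low end; between these only an 18 mm wide beam runs 14 mm below the bar.
- oil_bottle: Oil bottle with red spout, 48 mm across, 160 mm high; origin at its base. Bystander.
- ref_block: Round steel hardness reference block, 64 mm across, 15 mm high; origin at its base. Bystander.
- tape_roll: Roll of yellow adhesive tape lying flat, 70 mm across, 18 mm high; origin at its base. Bystander.

How it is judged:
By the outcome, as a careful person would: the job done as asked, in the order asked, and still so for the second after the job is handed in, with the robot touching nothing.
It also fails if it takes over 72 s, if anything falls off the work surface, if the arm or the gripper's body presses on something with over 40 N, if the wrist force passes 120 N, or if a joint passes its speed limit or range.

ROBOT

A 6-joint arm with a two-finger parallel gripper is mounted at the origin on a cart in front of the work surface, level with it; the furniture and walls round the work are solid. World frame = base frame: x ahead of the robot, y to its left, z up, the work surface at z = 0. Lengths are in m, angles in rad, forces in N, time in s.
With the tool pointing down it reaches from about 0.35 to 0.875 m from the base axis. Payload 15.5 kg.
Tool frame: the origin (TCP) lies on the centre line of the jaws, within the pads' length; the fingertips stand 19 mm ahead of it and the grasp point (between the pads) is the TCP; z points along the fingers, y is the line along which they close (so a half turn about z gives the same grasp; the last joint's range is limited). The gripper opens to 85 mm and grips with 20 to 120 N. Pads are 22 mm wide; open, the fingers measure 114 mm over their backs; the gripper's body (76 mm by 85 mm) begins 54 mm behind the grasp point. The pads swing forward as they close: fully open they stand 13 mm farther back than shut.
Start: joints at [1.232, 0.494, 1.345, -0, 1.302, -0.096], TCP at [0.151, 0.607, 0.25] pointing down, gripper open.
Joint ranges: [-2.91, 2.91], [-0.82, 2.16], [0.22, 2.67], [-1.22, 4.37], [0.12, 2.79], [-3.08, 3.08]. Speed limits (rad/s): [1.89, 1.89, 2.57, 3.01, 3.01, 3.01].

INTERFACE

Orientations are given as [roll, pitch, yaw] about the fixed x, y, z axes, in that order (R = Rz(yaw) Ry(pitch) Rx(roll)).
In Python, from bench import robot gives the robot as it stands. Calls block until the motion is done:
- robot.movep(position, orientation): joint-space move of the TCP to a pose.
- robot.move_l(position, frame=None, rate=0.15, until_force=None): straight line of the TCP; frame=None keeps the orientation; rate is the mean speed in m/s. With until_force (N) it stops when the force on the tool has changed by that much, and returns True; else False.
- robot.move_joints(angles): joint-space move.
- robot.grip(opening): opening from 0.0 (shut) to 1.0 (fully open); the grip force is fixed at half the most; returns when the fingers have stopped.
- robot.wait(seconds).
- robot.inverse_kinematics(position, orientation): joint angles nearest the present ones, or None.
- robot.capture(name): name is "scene" or "top" or "wrist"; returns the picture (400x640x3 uint8, red, green, blue); there is no depth.
- robot.get_calibration(name): a dict with "fx", "fy", "cx", "cy" (pixels), "xyz" and "orientation" of the camera in the world. Camera axes: x right, y up, looking along -z (the intrinsics and any distortion apply to the point x, -y, -z); pixel columns grow to the right and rows downward; lengths in m; the calibration is good to about 2 mm. A picture is of the moment at which its call begins: read the wrist's pose just before it. get_calibration takes no time and is no camera call; for the wrist camera it gives the pose at the moment of the call.
A pose or a line that the arm cannot do raises robot.PlanningError and nothing moves.
- robot.finish_job(): hands the job in; it is judged then, once.
Readings, each from a call of its own:
- robot.current_time(): time.
- robot.current_joint_positions(): joint angles.
- robot.current_dq(): joint speeds.
- robot.current_effort(): joint torques, N m.
- robot.current_ee_pos(): TCP position.
- robot.current_eef_rot(): TCP orientation.
- robot.current_contact_force(): force on the tool from outside, world axes, zero at the start.
- robot.current_wrist_torque(): the same for the moment, N m.
- robot.current_gripper_width(): opening from 0.0 (shut) to 1.0 (fully open).
- robot.current_gripper_force(): force on a finger pad.
Only numpy, scipy, OpenCV 4.12 (cv2) and the standard library are available. Lean on these libraries where they do the work, as an engineer would, in place of code of your own. Each camera call takes 0.05 s, during which the arm holds its last target. There are 200 camera calls.

## Working session

There is one attempt and no reset: what is moved stays moved. The work goes in short steps, each a Python script; the robot and the scene stay as the last script left them, time stands still between calls to the robot, and variables do not carry over. Pictures are saved under pics/ and viewed, at most 10 in all, crops included, and the job is handed in when it is done.

```bash
ls; mkdir -p pics; python3 - <<'E'
from bench import robot
import cv2
for n in("scene","top"):
    cv2.imwrite(f"pics/{n}0.png",robot.capture(n)[:,:,::-1]); print(n,robot.get_calibration(n))
print(robot.get_calibration("wrist"),robot.current_eef_rot())
E
```

```text
pics
scene {'fx': 477.91258782513387, 'fy': 477.91258782513387, 'cx': 321.4522717738673, 'cy': 205.724619852278, 'xyz': array([-0.14926528, -0.84909024,  0.75332373]), 'orientation': array([ 1.04872716,  0.01679562, -0.73226753])}
top {'fx': 456.0093169454831, 'fy': 456.0093169454831, 'cx': 324.81191616479646, 'cy': 200.32038530768565, 'xyz': array([0.51265998, 0.02161532, 1.16593293]), 'orientation': array([ 0.09332984, -0.02400265, -1.56192242])}
{'fx': 340.74250589952806, 'fy': 340.74250589952806, 'cx': 314.8684425499458, 'cy': 198.8348122468519, 'xyz': array([0.07904519, 0.6240858 , 0.3714947 ]), 'orientation': array([-0.28990632,  0.00187713,  1.32764612])} [-3.14055173e+00 -1.04751342e-04  2.89781413e+00]
```

View pics/scene0.png

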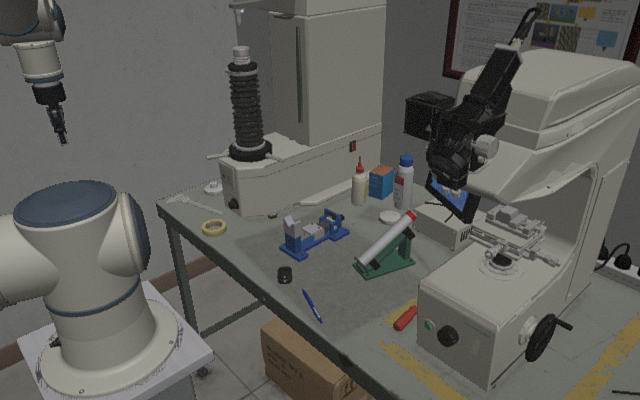

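View pics/top0.png

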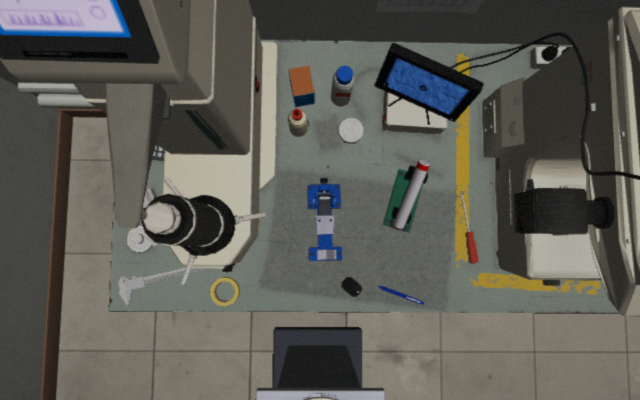

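The scene shows the blue rest (about 315,235) with its leg folded, and the green stand holding the bar (about 388,240). In the top view the rest runs from (325,255) at the fixed vee to (323,190) at the hinge. The bar runs from about (400,225) to (423,165), with its red band at the high end.

```bash
cat > h.py <<'E'
import numpy as np, cv2
from scipy.spatial.transform import Rotation as R
from bench import robot
def rays(cal,px):
    px=np.atleast_2d(px).astype(float)
    d=np.c_[(px[:,0]-cal['cx'])/cal['fx'],-(px[:,1]-cal['cy'])/cal['fy'],-np.ones(len(px))]
    return R.from_euler('xyz',cal['orientation']).apply(d)
def onplane(cal,px,z):
    d=rays(cal,px);o=np.array(cal['xyz']);return o+d*((z-o[2])/d[:,2])[:,None]
def proj(cal,P):
    p=R.from_euler('xyz',cal['orientation']).inv().apply(np.atleast_2d(P)-cal['xyz'])
    return np.c_[cal['cx']-cal['fx']*p[:,0]/p[:,2],cal['cy']+cal['fy']*p[:,1]/p[:,2]]
def triang(c1,p1,c2,p2):
    d1=rays(c1,p1)[0];d2=rays(c2,p2)[0];o1,o2=np.array(c1['xyz']),np.array(c2['xyz'])
    s=np.linalg.lstsq(np.c_[d1,-d2],o2-o1,rcond=None)[0]
    a,b=o1+s[0]*d1,o2+s[1]*d2
    return (a+b)/2,np.linalg.norm(a-b)
def shot(cam,name):
    cal=robot.get_calibration(cam);im=robot.capture(cam);cv2.imwrite(f'pics/{name}.png',im[:,:,::-1]);np.save(f'pics/{name}.npy',cal,allow_pickle=True);return im,cal
def load(name):
    return cv2.imread(f'pics/{name}.png')[:,:,::-1],np.load(f'pics/{name}.npy',allow_pickle=True).item()
E
python3 - <<'E'
from h import *
c=robot.get_calibration('top')
for n,p,z in[('fixed foot',(325,254),.01),('hinge foot',(324,196),.02),('bar low',(399,225),.05),('bar high',(424,163),.12),('bottle',(298,125),.0),('ref',(351,130),.015),('tape',(225,292),.018)]:
    print(n,onplane(c,p,z).round(3))
# candidate wrist view: look down above between
for x in(.45,.5):
  for y in (0,-.05):
    print(robot.inverse_kinematics([x,y,.38],[np.pi,0,np.pi]),robot.inverse_kinematics([x,y,.38],[np.pi,0,0]))
print(R.from_euler('xyz',robot.current_eef_rot()).inv().apply(robot.get_calibration('wrist')['xyz']-robot.current_ee_pos()))
print((R.from_euler('xyz',robot.current_eef_rot()).inv()*R.from_euler('xyz',robot.get_calibration('wrist')['orientation'])).as_euler('xyz'))
E
```

```text
fixed foot [[ 0.485 -0.007  0.01 ]]
hinge foot [[ 0.631 -0.003  0.02 ]]
bar low [[ 0.559 -0.187  0.05 ]]
bar high [[ 0.701 -0.233  0.12 ]]
bottle [[0.818 0.066 0.   ]]
ref [[ 0.803 -0.071  0.015]]
tape [[0.39  0.24  0.018]]
[-0.13283475  0.12431747  1.53788174  0.          1.47939344 -1.70363107] [-1.32834746e-01  1.24317474e-01  1.53788174e+00 -4.44089210e-16
  1.47939344e+00  1.43796158e+00]
[-0.24267475  0.12880275  1.53248845  0.          1.48030145 -1.81347107] [-2.42674747e-01  1.28802755e-01  1.53248845e+00 -4.44089210e-16
  1.48030145e+00  1.32812158e+00]
[-0.1194841   0.20464327  1.4365518   0.          1.50039758 -1.69028043] [-1.19484099e-01  2.04643273e-01  1.43655180e+00 -4.44089210e-16
  1.50039758e+00  1.45131223e+00]
[-0.21855696  0.20862222  1.43127454  0.          1.5016959  -1.78935328] [-2.18556957e-01  2.08622217e-01  1.43127454e+00 -4.44089210e-16
  1.50169590e+00  1.35223937e+00]
[ 0.07390049 -0.0001223  -0.12169946]
[ 2.85158093e+00 -8.36272432e-04  1.57016821e+00]
```

```bash
python3 - <<'E'
from h import *
p=np.pi
robot.movep([.15,.36,.40],[p,0,2.0]); 
robot.movep([.40,-.02,.38],[p,0,0]); 
robot.movep([.54,-.02,.30],[p,0,0]); shot('wrist','w1')
robot.movep([.60,-.19,.33],[p,0,0]); shot('wrist','w2')
print(robot.current_time(),robot.current_contact_force())
a,b=load('w1')[0],load('w2')[0]
cv2.imwrite('pics/w12.png',np.vstack([a,b])[:,:,::-1][:, :])
E
python3 -c "
import cv2
for n in('w1','w2'):cv2.imwrite(f'pics/{n}b.png',cv2.resize(cv2.imread(f'pics/{n}.png'),(800,500),interpolation=cv2.INTER_CUBIC))"
```

```text
4.5167 [-0.47138171  1.25150708 -0.08476952]
```

View pics/w1b.png

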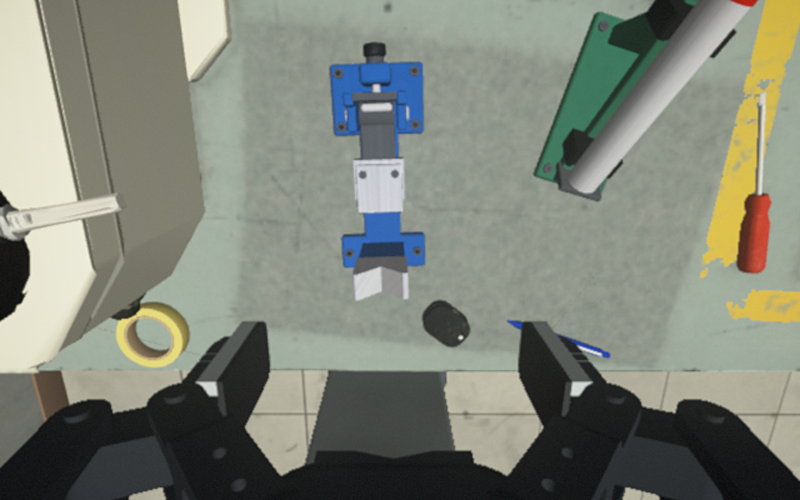

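View pics/w2b.png

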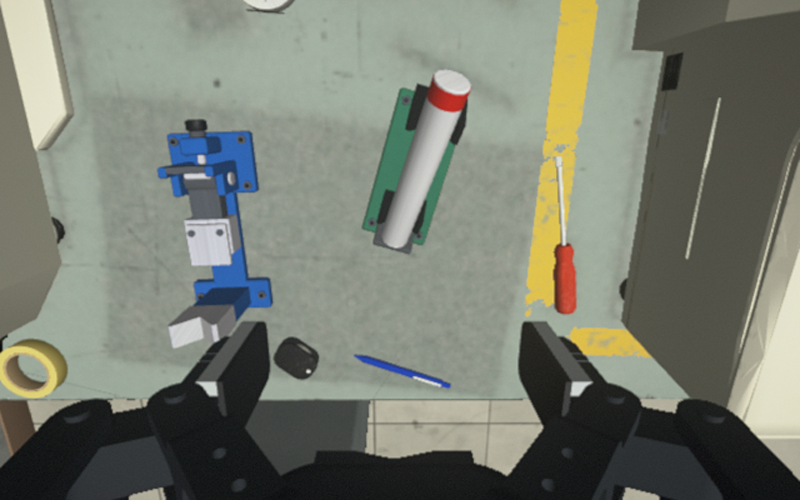

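w1 (800 px scale) shows the folded leg's stop plate with corners (354,160), (404,158), (405,211) and (357,213). The hinge foot corners are about (331,66) to (424,134), and the fixed foot is (342,235) to (425,265). In w2 the bar runs from (395,240) up to its red cap at (450,82).

```bash
cat > m.py <<'E'
from h import *
# rest from w1 feet corners
im,c=load('w1')
hs=cv2.cvtColor(im,cv2.COLOR_RGB2HSV)
bl=cv2.inRange(hs,(100,120,40),(125,255,255))
def foot(r0,r1,c0,c1,z):
    m=np.zeros_like(bl);m[r0:r1,c0:c1]=bl[r0:r1,c0:c1]
    pts=np.argwhere(m)[:,::-1]
    w=onplane(c,pts,z)[:,:2].astype(np.float32)
    return cv2.minAreaRect(w*1000)
for z in(0.0,.008,.013): print('hinge foot',z,foot(45,112,250,350,z),'fix',foot(184,214,265,345,z))
for z in(.047,.051):
  q=onplane(c,np.array([(354,160),(404,158),(405,211),(357,213)])/1.25,z);print('plate',z,q.mean(0).round(4),np.linalg.norm(np.diff(q,axis=0),axis=1).round(4))
# bar planes
N=[];O=[]
for n,rng,cols,ed in(('w2',(75,185),None,((345,60),(310,195),(378,60),(335,195))),('w1',(10,140),None,((0,0),)*4)):
    im,c=load(n);hs=cv2.cvtColor(im,cv2.COLOR_RGB2HSV)
    m=((hs[...,1]<40)&(hs[...,2]>85)).astype(np.uint8)
    roi=np.zeros_like(m)
    poly=np.array([(348,60),(378,68),(334,200),(300,195)] if n=='w2' else [(555,0),(612,0),(480,162),(445,145)])
    cv2.fillPoly(roi,[poly],1);m&=roi
    k,l,s,_=cv2.connectedComponentsWithStats(m);i=1+s[1:,4].argmax();m=(l==i)
    L=[];Rr=[]
    for r in (range(95,165) if n=='w2' else range(20,115)):
        x=np.where(m[r])[0]
        if len(x): L.append((x[0]-.5,r));Rr.append((x[-1]+.5,r))
    pl=[]
    for P in(L,Rr):
        P=np.array(P,np.float32)
        v=cv2.fitLine(P,cv2.DIST_HUBER,0,.01,.01).ravel();a=v[2:]-60*v[:2];b=v[2:]+60*v[:2]
        res=np.abs((P-v[2:])@np.array([-v[1],v[0]]));print(n,'edge res',np.median(res),v.round(3))
        d=rays(c,[a,b]);nn=np.cross(*d);pl.append(nn/np.linalg.norm(nn))
    nb=pl[0]+pl[1];print('halfangle',np.linalg.norm(pl[0]-pl[1])/2);N.append(nb/np.linalg.norm(nb));O.append(c['xyz'])
    vis=im.copy();vis[m]=(255,0,255);cv2.imwrite(f'pics/{n}m.png',vis[:,:,::-1])
d=np.cross(N[0],N[1]);d/=np.linalg.norm(d);d*=np.sign(d[0])
p=np.linalg.lstsq(np.array(N+[d]),[N[0]@O[0],N[1]@O[1],d@np.array([.63,-.2,.09])],rcond=None)[0]
print('axis pt',p,'dir',d,'slope',np.degrees(np.arcsin(d[2])),'yaw',np.degrees(np.arctan2(d[1],d[0])))
for n in('w1','w2'):
    c=load(n)[1];v=np.cross(np.array(c['xyz'])-p,d);print(n,'dist cam-axis',np.linalg.norm(v),'expect half',.014/np.linalg.norm(v))
# ends: red cap
im,c=load('w2');hs=cv2.cvtColor(im,cv2.COLOR_RGB2HSV)
m=cv2.inRange(hs,(0,120,60),(8,255,255))|cv2.inRange(hs,(172,120,60),(180,255,255));m[:,:320]=0;m[:,400:]=0;m[150:]=0
y,x=np.where(m);print('red',x.min(),x.max(),y.min(),y.max())
def along(c,px): # closest pt on axis to pixel ray
    r=rays(c,px)[0];s=np.linalg.lstsq(np.c_[d,-r],np.array(c['xyz'])-p,rcond=None)[0];return s[0]
print('cap centre s',along(c,(452/1.25,82/1.25)),'low end s',along(c,(396/1.25,241/1.25)))
E
python3 m.py; python3 -c "
import cv2,numpy as np
a=cv2.imread('pics/w1m.png')[0:200,400:640];b=cv2.imread('pics/w2m.png')[40:240,250:490]
cv2.imwrite('pics/m.png',cv2.resize(np.hstack([a,b]),None,fx=1.66,fy=1.66))"
```

```text
hinge foot 0.0 ((628.5333251953125, -3.9423065185546875), (68.33146667480469, 84.61026763916016), 1.9009156227111816) fix ((486.0899353027344, -8.615375518798828), (38.559600830078125, 84.39041137695312), 2.2654268741607666)
hinge foot 0.008 ((628.2155151367188, -4.231349945068359), (67.0347900390625, 83.00469970703125), 1.9009051322937012) fix ((488.4751892089844, -8.815738677978516), (37.8278923034668, 82.78899383544922), 2.265446901321411)
hinge foot 0.013 ((628.0169067382812, -4.411998748779297), (66.22443389892578, 82.00120544433594), 1.9009068012237549) fix ((489.966064453125, -8.940990447998047), (37.37050247192383, 81.7880859375), 2.2654356956481934)
plate 0.047 [ 0.5565 -0.0075  0.047 ] [0.0432 0.0466 0.043 ]
plate 0.051 [ 0.5571 -0.0077  0.051 ] [0.0428 0.0461 0.0426]
w2 edge res 0.243196 [ 3.120e-01 -9.500e-01  3.218e+02  1.358e+02]
w2 edge res 0.23553324 [  0.387  -0.922 351.771 129.5  ]
halfangle 0.049774419802230505
w1 edge res 0.27540395 [  0.616  -0.788 509.2    69.8  ]
w1 edge res 0.19652855 [  0.632  -0.775 557.91   67.   ]
halfangle 0.04430753669613218
axis pt [ 0.62527766 -0.20899676  0.09308536] dir [ 0.80579155 -0.23680946  0.54279025] slope 32.87378621466951 yaw -16.377232250786854
w1 dist cam-axis 0.3593320579808897 expect half 0.03896117724276235
w2 dist cam-axis 0.28236425013571254 expect half 0.049581347473241354
red 342 374 65 88
cap centre s 0.08909168662815505 low end s -0.08138294009080346
```

View pics/m.png

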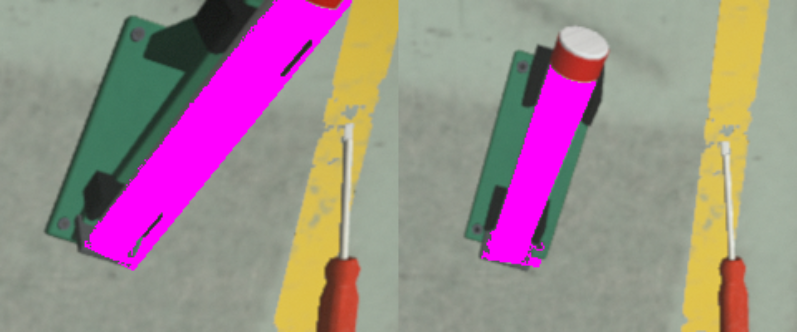

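w1's right edge leaked onto the bench, but its left edge and both w2 edges are sound. I'll use w1's left tangent plane offset by the radius instead, and take the rest's origin from individual foot edges.

```bash
cat > m2.py <<'E'
from h import *
im,c=load('w1')
E={'+79':((331,66),(423,64)),'+17':((333,136),(424,132)),'-80':((342,235),(424,233)),'-114':((345,267),(425,263)),}
for z in(0,.005,.01):
  q={k:onplane(c,np.array(v)/1.25,z) for k,v in E.items()}
  print(z,{k:(v.mean(0)[:2].round(4),np.linalg.norm(v[0]-v[1]).round(4)) for k,v in q.items()},'17-(-80):',q['+17'].mean(0)[0]-q['-80'].mean(0)[0])
q=onplane(c,np.array([(354,160),(404,158),(405,211),(357,213)])/1.25,.051)
print('plate near-hinge edge',q[:2].mean(0),'end edge(-49)',q[2:].mean(0))
# bar
def edge(n,v,):
    c=load(n)[1];v=np.array(v);d=rays(c,[v[2:]-60*v[:2],v[2:]+60*v[:2]]);nn=np.cross(*d);return nn/np.linalg.norm(nn),np.array(c['xyz'])
a,o2=edge('w2',[.312,-.95,321.8,135.8]);b,_=edge('w2',[.387,-.922,351.771,129.5]);n2=a+b;n2/=np.linalg.norm(n2)
n1,o1=edge('w1',[.616,-.788,509.2,69.8])
ref=np.array([.63,-.2,.09]);s=np.sign(n1@(ref-o1))
d=np.cross(n2,n1);d/=np.linalg.norm(d);d*=np.sign(d[0])
p=np.linalg.lstsq(np.array([n2,n1,d]),[n2@o2,n1@o1+s*.014,d@ref],rcond=None)[0]
print('p',p,'slope',np.degrees(np.arcsin(d[2])),'yaw',np.degrees(np.arctan2(d[1],d[0])))
for n,px in(('w2',(452,82)),('w2',(396,241))):
    c=load(n)[1];r=rays(c,np.array(px)/1.25)[0];t=np.linalg.lstsq(np.c_[d,-r],np.array(c['xyz'])-p,rcond=None)[0][0];print('s',t,p+t*d)
c=load('w2')[1]
st=onplane(c,np.array([(403,87),(362,230),(415,243)])/1.25,.003);print('stand',st.round(4),np.linalg.norm(np.diff(st,axis=0),axis=1),'yaw',np.degrees(np.arctan2(*(st[0]-st[1])[[1,0]])))
top=robot.get_calibration('top');print('top proj',proj(top,[p+.09*d,p-.09*d]))
E
python3 m2.py
```

```text
0 {'+79': (array([ 0.6603, -0.0041]), np.float64(0.0842)), '+17': (array([ 0.5993, -0.0049]), np.float64(0.0871)), '-80': (array([ 0.5005, -0.0088]), np.float64(0.0839)), '-114': (array([ 0.467 , -0.0106]), np.float64(0.0838))} 17-(-80): 0.09883199492937056
0.005 {'+79': (array([ 0.6597, -0.0043]), np.float64(0.0832)), '+17': (array([ 0.5995, -0.0051]), np.float64(0.0861)), '-80': (array([ 0.5018, -0.0089]), np.float64(0.0829)), '-114': (array([ 0.4687, -0.0107]), np.float64(0.0828))} 17-(-80): 0.0976598261199978
0.01 {'+79': (array([ 0.6592, -0.0044]), np.float64(0.0822)), '+17': (array([ 0.5996, -0.0053]), np.float64(0.0851)), '-80': (array([ 0.5031, -0.009 ]), np.float64(0.0819)), '-114': (array([ 0.4704, -0.0108]), np.float64(0.0818))} 17-(-80): 0.09648765731062503
plate near-hinge edge [ 0.58018572 -0.0069478   0.051     ] end edge(-49) [ 0.53408438 -0.00835616  0.051     ]
p [ 0.62790579 -0.21035208  0.0889436 ] slope 37.15553499533611 yaw -15.783552900950276
s 0.08997846108041967 [ 0.69691467 -0.22985823  0.14328887]
s -0.0952391317352497 [ 0.55486224 -0.18970548  0.031421  ]
stand [[ 0.7038 -0.1997  0.003 ]
 [ 0.5581 -0.1561  0.003 ]
 [ 0.5434 -0.2139  0.003 ]] [0.15213398 0.05967336] yaw -16.679436974620625
top proj [[424.91017082 162.90824392]
 [399.37743761 225.1190114 ]]
```

```bash
cat >> h.py <<'E'
O=np.array([.582,-.0069,0]);YW=.0335
def W(p): return O+R.from_euler('z',YW).apply(p)
DN=[np.pi,0,YW]
E
python3 - <<'E'
from h import *
robot.movep(W([-.021,0,.16]),DN)
print('touch',robot.move_l(W([-.021,0,.036]),rate=.1,until_force=8),robot.current_ee_pos(),robot.current_contact_force())
print('grip',robot.grip(0.3),robot.current_gripper_width(),robot.current_gripper_force(),robot.current_contact_force())
fmax=0
for th in np.arange(.0,1.58,.13)[1:].tolist()+[1.571]:
    robot.move_l(W([.035-.056*np.cos(th),0,.034+.056*np.sin(th)]),rate=.05)
    f=robot.current_contact_force();print(round(th,2),f.round(1) if hasattr(f,'round') else f,round(robot.current_gripper_width(),3))
    if np.linalg.norm(f)>70: print('STOP');break
shot('wrist','w3');shot('scene','s3')
print(robot.current_time())
E
python3 -c "
import cv2,numpy as np
a=cv2.imread('pics/w3.png');b=cv2.imread('pics/s3.png')[180:290,240:440]
cv2.imwrite('pics/c3.png',np.hstack([cv2.resize(a,(480,300)),cv2.resize(b,(320,176))[:300].copy() if 0 else cv2.copyMakeBorder(cv2.resize(b,(320,176)),0,124,0,0,0)]))"
```

```text
touch False [ 0.56132239 -0.00762681  0.03651436] [-0.43693957  0.21940565  0.2861945 ]
grip False 0.5040118781223827 58.976213335990906 [-2.91025231 12.07810691 13.18478308]
0.13 [ 0.1 12.8 -2. ] 0.503
0.26 [ 0.9 12.7 -2. ] 0.503
0.39 [ 1.  11.7 -2.4] 0.502
0.52 [-0.5 10.7 -4.6] 0.505
0.65 [-1.7 11.5 -4.4] 0.505
0.78 [-2.  10.1 -4.6] 0.5
0.91 [-3.5  9.6 -2.5] 0.501
1.04 [-5.5  9.1 -1.8] 0.499
1.17 [-8.9  7.  -3.4] 0.499
1.3 [-8.3  9.9 -3. ] 0.5
1.43 [-10.8   8.6   0.8] 0.5
1.56 [-8.1  6.8 -0.5] 0.498
1.57 [-10.2   9.3   1.5] 0.501
11.175
```

View pics/c3.png

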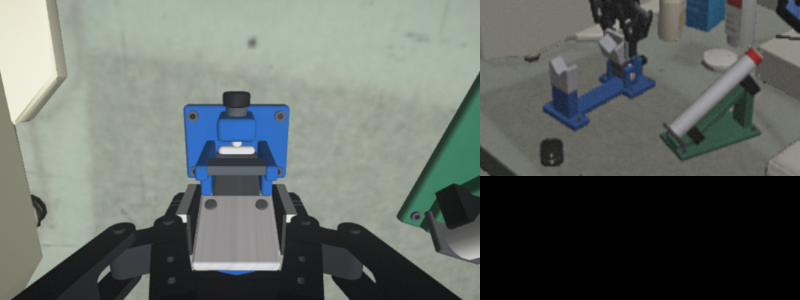

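The leg has risen, but its stop plate's end is at about row 356 of the full frame. That works out to roughly 1.25 rad, so it isn't seated; the pads lag ahead of the head. I'll check the TCP and keep pulling carefully in +x.

```bash
cat > leg.py <<'E'
from h import *
def legangle(im,cal):
    # bright plate's lowest edge at image centre columns of plate, solve theta
    hs=cv2.cvtColor(im,cv2.COLOR_RGB2HSV)
    m=((hs[...,1]<40)&(hs[...,2]>110)).astype(np.uint8)
    u=int(proj(cal,W([.03,0,.09]))[0,0]); col=m[200:398,u-12:u+12].mean(1)>.6
    rows=np.where(col)[0]+200
    th=np.linspace(.3,1.65,300)
    P=np.array([W([.035-.084*np.cos(t)+.017*np.sin(t),0,.034+.084*np.sin(t)+.017*np.cos(t)]) for t in th])
    pr=proj(cal,P)[:,1]
    return (rows.min(),rows.max()),th[np.abs(pr-rows.max()).argmin()]
E
python3 - <<'E'
from leg import *
print('tcp rest frame',R.from_euler('z',-YW).apply(robot.current_ee_pos()-O),robot.current_contact_force())
print(legangle(*load('w3')))
for dx in(.040,.045,.050):
    robot.move_l(W([dx,0,.088]),rate=.04)
    print(dx,robot.current_contact_force(),legangle(*shot('wrist','w4')),round(robot.current_gripper_width(),3))
E
```

```text
tcp rest frame [0.03241131 0.00112032 0.08925578] [-10.03406006   6.75074959   1.52062717]
((np.int64(200), np.int64(359)), np.float64(1.216555183946488))
0.04 [-8.41223796 10.517638   16.37344673] ((np.int64(206), np.int64(360)), np.float64(1.3023411371237457)) 0.499
0.045 [-17.61456019   7.68488222  24.22112081] ((np.int64(212), np.int64(360)), np.float64(1.3474916387959865)) 0.5
0.05 [-13.96825314   6.74745534  22.73327297] ((np.int64(221), np.int64(357)), np.float64(1.424247491638796)) 0.498
```

```bash
python3 - <<'E'
from leg import *
for dx in(.054,.058,.062):
    robot.move_l(W([dx,0,.090]),rate=.04)
    f=robot.current_contact_force();a=legangle(*shot('wrist','w5'))
    print(dx,R.from_euler('z',-YW).apply(robot.current_ee_pos()-O).round(4),f,a,round(robot.current_gripper_width(),3))
    if np.linalg.norm(f)>55: break
shot('scene','s5')
E
python3 -c "
import cv2,numpy as np
a=cv2.imread('pics/w5.png');b=cv2.imread('pics/s5.png')[190:270,260:380]
cv2.imwrite('pics/c5.png',np.hstack([cv2.resize(a,(400,250)),cv2.resize(b,(375,250),interpolation=cv2.INTER_CUBIC)]))"
```

```text
0.054 [0.0501 0.0011 0.0891] [-18.11708942   6.25284503   8.27840035] ((np.int64(223), np.int64(356)), np.float64(1.4468227424749163)) 0.495
0.058 [0.0542 0.0011 0.089 ] [-16.34921491   7.37191217   5.67746092] ((np.int64(230), np.int64(355)), np.float64(1.4964882943143811)) 0.492
0.062 [0.0579 0.0011 0.0888] [-17.40229127   5.48391417   5.00599717] ((np.int64(236), np.int64(353)), np.float64(1.546153846153846)) 0.484
```

View pics/c5.png

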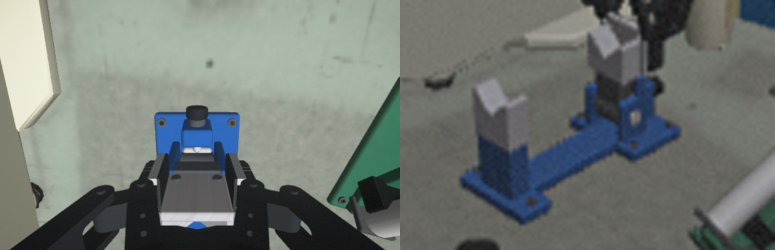

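The leg now looks nearly upright, and it's past the 1.25 rad draw-in point. Next I'll release it, retreat upward and check.

```bash
python3 - <<'E'
from leg import *
robot.grip(0.85); robot.wait(.2)
a=legangle(*shot('wrist','w6'))
robot.move_l(W([.045,0,.20]),rate=.15)
print(a,robot.current_contact_force(),robot.current_time())
robot.movep(W([-.03,0,.27]),DN)
im,c=shot('wrist','w7');shot('scene','s7')
# expected pixel positions of upright plate/vee edges
for n,P in(('plate top outer edge',[.052,0,.118]),('plate top inner edge',[.046,0,.118]),('vee top -x edge',[.024,.0,.108]),('fixed vee top edges',[-.086,0,.108]),):
    print(n,(proj(c,W(P))[0]).round(1), [proj(c,W([P[0],s*.02,P[2]]))[0].round(1).tolist() for s in(1,-1)])
E
python3 -c "
import cv2,numpy as np
a=cv2.imread('pics/w7.png')[30:250,180:500];b=cv2.imread('pics/s7.png')[190:270,260:380]
cv2.imwrite('pics/c7.png',np.hstack([cv2.resize(a,(480,330),interpolation=cv2.INTER_CUBIC),cv2.resize(b,(320,330),interpolation=cv2.INTER_CUBIC)]))"
```

```text
((np.int64(243), np.int64(360)), np.float64(1.546153846153846)) [-0.13230402  0.12348814 -0.58277632] 14.6667
plate top outer edge [314.8  82.6] [[288.5, 82.6], [341.1, 82.6]]
plate top inner edge [314.8  90.9] [[288.7, 90.9], [340.9, 90.9]]
vee top -x edge [314.8 119.5] [[290.2, 119.5], [339.4, 119.5]]
fixed vee top edges [314.7 244. ] [[292.6, 244.0], [336.8, 244.0]]
```

View pics/c7.png

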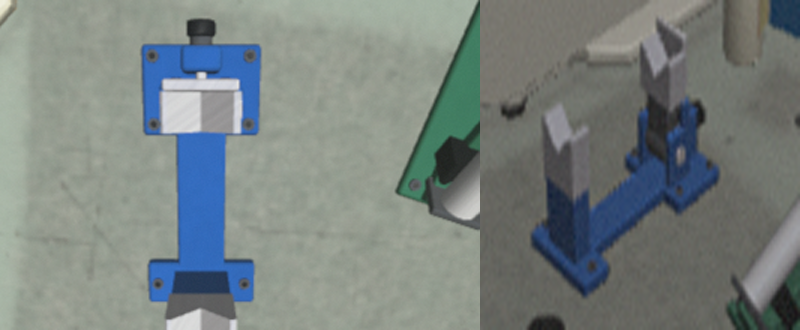

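The leg stands by itself. The plate top edges (rows 83 and 90) and the vee edge (row 119) match the predicted pixels for a seated leg, which also confirms the rest's frame. Next I'll grasp the bar with the tool tilted 35°.

```bash
python3 - <<'E'
from h import *
yw=np.radians(-16.3);C=np.array([.626,-.2098,.090]);ori=[np.pi,-np.radians(35),yw]
zt=R.from_euler('xyz',ori).apply([0,0,1]);print(zt)
robot.movep(C-.13*zt,ori);robot.grip(0.8)
im,c=shot('wrist','w8')
d=R.from_euler('xyz',ori).apply([1,0,0]);print('proj ends/centre',proj(c,[C+.09*d,C,C-.08*d]).round(1).tolist())
print('touch',robot.move_l(C-.012*zt,rate=.12,until_force=8),robot.current_contact_force())
robot.move_l(C,rate=.05,until_force=10)
f0=robot.current_contact_force()
robot.grip(0.2);print(robot.current_gripper_width(),robot.current_gripper_force(),f0,robot.current_contact_force(),robot.current_ee_pos())
shot('wrist','w9');print(robot.current_time())
E
python3 -c "
import cv2,numpy as np
a=cv2.imread('pics/w8.png');b=cv2.imread('pics/w9.png')
cv2.imwrite('pics/c8.png',np.hstack([cv2.resize(x,(400,250)) for x in(a,b)]))"
```

```text
[ 0.5505217  -0.16098381 -0.81915204]
proj ends/centre [[315.9, 69.2], [315.6, 193.9], [315.3, 285.8]]Traceback (most recent call last):
  File "<stdin>", line 7, in <module>
bench.PlanningError: the arm cannot follow that straight line within its joint ranges
[ WARN:0@0.021] global loadsave.cpp:275 findDecoder imread_('pics/w9.png'): can't open/read file: check file path/integrity
Traceback (most recent call last):
cv2.error: OpenCV(4.12.0) /io/opencv/modules/imgproc/src/resize.cpp:4208: error: (-215:Assertion failed) !ssize.empty() in function 'resize'
```

```bash
python3 - <<'E'
from h import *
np.set_printoptions(precision=2,suppress=True)
yw=np.radians(-16.3);C=np.array([.626,-.2098,.090])
print(robot.current_joint_positions())
for name,mk in(('A',lambda t:[np.pi,-t,yw]),('B',lambda t:[np.pi,t,yw+np.pi])):
  for deg in(35,25,15,0):
    ori=mk(np.radians(deg));zt=R.from_euler('xyz',ori).apply([0,0,1])
    print(name,deg,[(k,robot.inverse_kinematics(C-k*zt,ori)) for k in(.13,.06,0)])
E
python3 -c "
import cv2
cv2.imwrite('pics/c8.png',cv2.imread('pics/w8.png'))"
```

```text
[-0.49  0.37  2.    0.61  0.21  0.79]
A 35 [(0.13, array([-0.5 ,  0.37,  2.  ,  0.61,  0.21,  0.79])), (0.06, array([-0.48,  0.52,  1.96,  1.08,  0.12,  0.34])), (0, None)]
A 25 [(0.13, array([-0.47,  0.38,  1.8 ,  0.15,  0.54,  1.28])), (0.06, array([-0.45,  0.51,  1.8 ,  0.18,  0.41,  1.25])), (0, array([-0.45,  0.63,  1.77,  0.22,  0.32,  1.21]))]
A 15 [(0.13, array([-0.44,  0.43,  1.6 ,  0.05,  0.85,  1.38])), (0.06, array([-0.44,  0.54,  1.63,  0.06,  0.71,  1.38])), (0, array([-0.43,  0.64,  1.63,  0.07,  0.61,  1.37]))]
A 0 [(0.13, array([-0.41,  0.57,  1.29, -0.  ,  1.28,  1.44])), (0.06, array([-0.41,  0.64,  1.36, -0.  ,  1.14,  1.44])), (0, array([-0.41,  0.71,  1.41, -0.  ,  1.02,  1.44]))]
B 35 [(0.13, array([-0.5 ,  0.37,  2.  ,  0.61,  0.21, -2.35])), (0.06, array([-0.48,  0.52,  1.96,  1.08,  0.12, -2.8 ])), (0, None)]
B 25 [(0.13, array([-0.47,  0.38,  1.8 ,  0.15,  0.54, -1.86])), (0.06, array([-0.45,  0.51,  1.8 ,  0.18,  0.41, -1.89])), (0, array([-0.45,  0.63,  1.77,  0.22,  0.32, -1.93]))]
B 15 [(0.13, array([-0.44,  0.43,  1.6 ,  0.05,  0.85, -1.76])), (0.06, array([-0.44,  0.54,  1.63,  0.06,  0.71, -1.76])), (0, array([-0.43,  0.64,  1.63,  0.07,  0.61, -1.77]))]
B 0 [(0.13, array([-0.41,  0.57,  1.29,  0.  ,  1.28, -1.7 ])), (0.06, array([-0.41,  0.64,  1.36,  0.  ,  1.14, -1.7 ])), (0, array([-0.41,  0.71,  1.41,  0.  ,  1.02, -1.7 ]))]
```

View pics/c8.png

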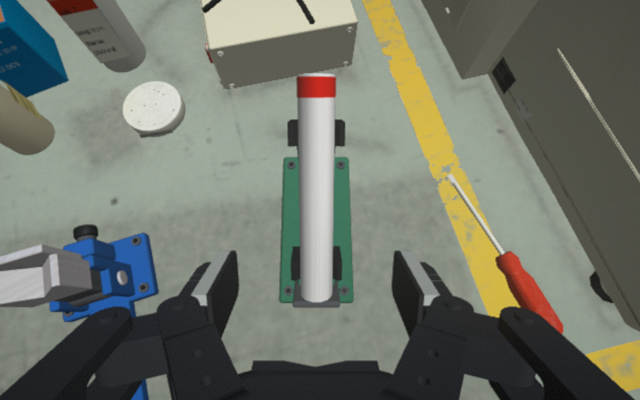

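The bar lies along columns 315-319 in the tilted view, matching the prediction. The 35° tilt exceeds the wrist's range at depth, so I'll grasp at 25° and correct for the extra 10° when laying the bar level.

```bash
python3 - <<'E'
from h import *
yw=np.radians(-16.3);C=np.array([.626,-.211,.090]);ori=[np.pi,-np.radians(25),yw]
zt=R.from_euler('xyz',ori).apply([0,0,1])
robot.movep(C-.13*zt,ori)
print('touch',robot.move_l(C,rate=.1,until_force=8),robot.current_contact_force())
robot.grip(0.15);print(robot.current_gripper_width(),robot.current_gripper_force(),robot.current_contact_force(),robot.current_ee_pos())
robot.move_l(C+[0,0,.09],rate=.1);print('lift',robot.current_contact_force(),robot.current_gripper_width())
P=W([-.056,0,.19]);lev=[np.pi,np.radians(10),YW]
robot.movep((C+[0,0,.09]+P)/2+[-.02,0,.03],[np.pi,-.1,-.12])
robot.movep(P,lev);robot.wait(.3)
im,c=shot('wrist','w10');print(robot.current_time(),robot.current_contact_force(),robot.current_wrist_torque(),robot.current_gripper_width())
for s in(.08,.09): print(proj(c,W([-.056+s,0,.19])).round(1))
shot('scene','s10')
E
python3 -c "
import cv2,numpy as np
a=cv2.imread('pics/w10.png');b=cv2.imread('pics/s10.png')[150:270,240:400]
cv2.imwrite('pics/c10.png',np.hstack([cv2.resize(a,(480,300)),cv2.resize(b,(320,300),interpolation=cv2.INTER_CUBIC)]))"
```

```text
touch False [-0.30360817  0.71692875  0.8709951 ]
0.3045211450779943 58.26978385448456 [-0.73838609 11.19805343  9.20109364] [ 0.62616357 -0.21003533  0.09054176]
lift [-0.43597665 -0.72568602 -2.65948175] 0.30414135824563315
21.5083 [-0.31769078 -0.43485964 -3.13919066] [ 0.00893285 -0.16166494  0.02863669] 0.30115739213773224
[[311.8  73.8]]
[[311.6  36.7]]
```

View pics/c10.png

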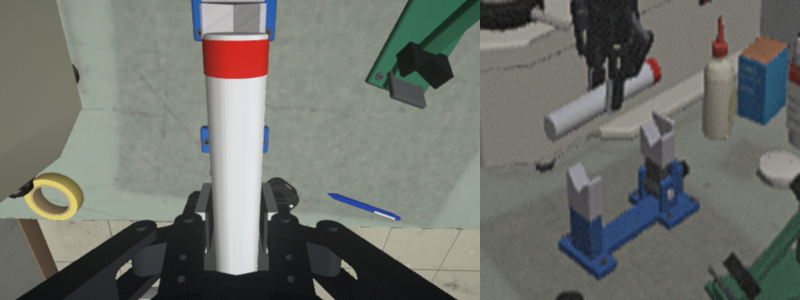

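The bar is held level over the rest. Its red end is at about (315,48), some 15 mm short of the stop plate. Now I'll lower it until it touches and then slide it to the stop.

```bash
python3 - <<'E'
from h import *
rf=lambda:R.from_euler('z',-YW).apply(robot.current_ee_pos()-O).round(4)
Rf=lambda:R.from_euler('z',-YW).apply(robot.current_contact_force()).round(1)
robot.move_l(W([-.052,0,.125]),rate=.1);print(rf(),Rf())
print(robot.move_l(W([-.052,0,.104]),rate=.02,until_force=6),rf(),Rf(),robot.current_wrist_torque().round(2))
z=rf()[2]
print('push',robot.move_l(W([-.030,0,z]),rate=.02,until_force=12),rf(),Rf(),robot.current_wrist_torque().round(2))
shot('wrist','w11');shot('scene','s11');shot('top','t11');print(robot.current_time(),robot.current_gripper_width())
E
python3 -c "
import cv2,numpy as np
a=cv2.imread('pics/w11.png');b=cv2.imread('pics/s11.png')[180:270,260:380]
cv2.imwrite('pics/c11.png',np.hstack([cv2.resize(a,(480,300)),cv2.resize(b,(320,240),interpolation=cv2.INTER_CUBIC) if 0 else cv2.resize(b,(320,300),interpolation=cv2.INTER_CUBIC)]))"
```

```text
[-0.0518 -0.      0.1254] [ 0.3 -0.3 -1.9]
True [-0.0519  0.0004  0.1187] [1.3 3.4 2.4] [ 0.48 -0.1  -0.1 ]
push True [-0.0411  0.0009  0.1182] [-2.8  1.2  6.2] [ 0.27  0.46 -0.17]
23.725 0.3068574855016472
```

View pics/c11.png

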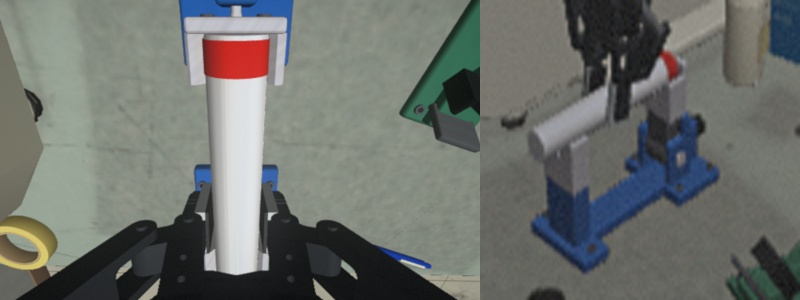

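The bar's red end is close to the plate, at about row 45 against row 41. The TCP is at z = 118 mm against an expected 110 mm, so one vee may not be fully seated. I'll press down gently, watch the height, then re-push to the stop.

```bash
python3 - <<'E'
from h import *
rf=lambda:R.from_euler('z',-YW).apply(robot.current_ee_pos()-O).round(4)
Rf=lambda:R.from_euler('z',-YW).apply(robot.current_contact_force()).round(1)
for k in range(4):
    p=rf();r=robot.move_l(W([p[0]-(.001 if k==0 else 0),0,p[2]-.003]),rate=.015,until_force=12);print(r,rf(),Rf(),robot.current_wrist_torque().round(2))
    if np.linalg.norm(Rf())>25:break
im,c=shot('wrist','w12')
E
python3 - <<'E'
from h import *
# bar top line from scene: slope check with silhouettes vs expected seated bar
s,c=load('s11');w,cw=load('w11')
for n,c in(('scene',c),('wrist',cw)):
    print(n,'seated ends top/bot',proj(c,[W([.046,0,.124]),W([.046,0,.096]),W([-.134,0,.124]),W([-.134,0,.096]),W([.046,.014,.11]),W([.046,-.014,.11]),W([.0,.014,.11]),W([.0,-.014,.11])]).round(1).tolist())
cv2.imwrite('pics/z.png',np.hstack([cv2.resize(s[195:255,275:355],(480,360),interpolation=cv2.INTER_CUBIC),cv2.resize(w[20:140,220:420],(320,360)[:2],interpolation=cv2.INTER_CUBIC)])[:,:,::-1])
E
```

```text
True [-0.0411  0.0011  0.1179] [-0.   3.   9.2] [ 0.44  0.21 -0.3 ]
True [-0.041   0.0013  0.1177] [-1.3  2.4 14.3] [ 0.4   0.52 -0.24]
True [-0.041   0.0012  0.1177] [-2.2  3.2 15.9] [ 0.34  0.57 -0.23]
True [-0.041   0.0012  0.1177] [-2.   3.  14.4] [ 0.35  0.62 -0.26]
scene seated ends top/bot [[330.4, 195.9], [330.5, 204.8], [279.6, 220.6], [280.2, 229.9], [326.9, 198.7], [334.0, 202.1], [314.8, 204.6], [321.9, 208.2]]
wrist seated ends top/bot [[318.3, 49.4], [317.7, 44.3], [316.6, 433.1], [316.4, 382.0], [272.5, 46.5], [363.4, 46.6], [279.5, 182.7], [355.3, 182.8]]
```

View pics/z.png

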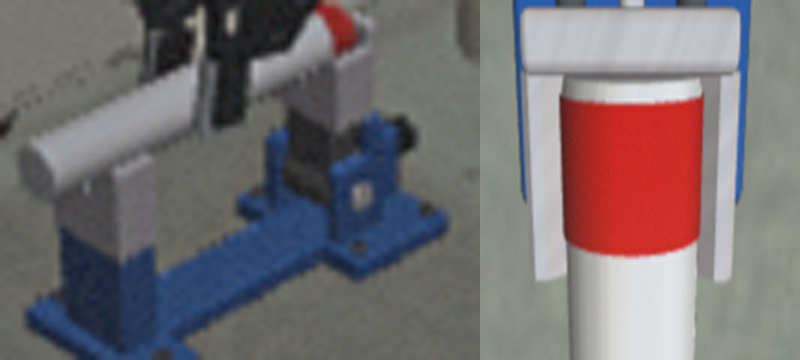

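The leg end matches the seated prediction in the wrist view. In the scene view the free end seems 1-2 px high, so it may sit a few mm above the fixed vee. I'll pitch the tool in small steps about the leg vee until the force says the free end is down too.

```bash
python3 - <<'E'
from h import *
rf=lambda:R.from_euler('z',-YW).apply(robot.current_ee_pos()-O).round(4)
Rf=lambda:R.from_euler('z',-YW).apply(robot.current_contact_force()).round(1)
Mf=lambda:R.from_euler('z',-YW).apply(robot.current_wrist_torque()).round(2)
e=robot.current_eef_rot();print(np.degrees(e))
p=np.array([rf()[0],0.0,.1178]);piv=np.array([.035,0,.110])
robot.move_l(W(p+[0,0,.0003]),rate=.01);print(rf(),Rf(),Mf())
for k in range(1,7):
    dl=np.radians(.4*k);q=piv+R.from_euler('y',-dl).apply(p-piv)
    r=robot.move_l(W(q),[np.pi,np.radians(10)-dl,YW],rate=.01)
    print(round(.4*k,1),r,rf(),Rf(),Mf())
    if Rf()[2]>30: break
shot('scene','s13');print(robot.current_time(),np.degrees(robot.current_eef_rot()).round(2))
E
```

```text
[-179.6334789    10.22097514    1.86387879]
[-0.0411  0.0007  0.1183] [-1.1  8.1  5.7] [ 1.33  0.22 -0.25]
0.4 False [-0.0412  0.0008  0.118 ] [-2.4  9.3 16.2] [ 1.46  0.93 -0.4 ]
0.8 False [-0.0412  0.0009  0.1178] [-3.1 11.3 24.1] [ 1.71  1.35 -0.47]
1.2 False [-0.0412  0.001   0.1177] [-4.9 12.2 31.3] [ 1.85  1.8  -0.48]
25.725 [-179.92    8.77    1.91]
```

Force rises straight away on pitching, so both vees were already carrying the bar. I'll return to a light preload, confirm contact with the stop, release and retreat.

```bash
python3 - <<'E'
from h import *
rf=lambda:R.from_euler('z',-YW).apply(robot.current_ee_pos()-O).round(4)
Rf=lambda:R.from_euler('z',-YW).apply(robot.current_contact_force()).round(1)
robot.move_l(W([-.0412,.0010,.1181]),[np.pi,np.radians(9.9),YW],rate=.02);print(rf(),Rf())
print('push',robot.move_l(W([-.030,.0010,.1181]),rate=.015,until_force=15),rf(),Rf())
p=rf();robot.wait(.3);print(rf(),Rf())
robot.grip(0.75);robot.wait(.3);print('rel',rf(),Rf(),robot.current_gripper_width())
ori=robot.current_eef_rot();zt=R.from_euler('xyz',ori).apply([0,0,1])
robot.move_l(robot.current_ee_pos()-.09*zt,rate=.1)
robot.movep(W([-.06,0,.25]),DN)
im,c=shot('wrist','w14');s,cs=shot('scene','s14');print(robot.current_time(),Rf())
print('seated end pts',proj(c,[W([.046,.014,.11]),W([.046,-.014,.11]),W([-.075,.014,.11]),W([-.075,-.014,.11]),W([.046,0,.118])]).round(1).tolist())
cv2.imwrite('pics/c14.png',np.hstack([cv2.resize(im[0:300,160:480],(420,394)),cv2.resize(s[190:265,265:365],(380,394),interpolation=cv2.INTER_CUBIC)])[:,:,::-1])
E
```

```text
[-0.0411  0.0011  0.118 ] [-1.5  3.3  8. ]
push True [-0.041   0.0014  0.1177] [-2.3  0.7  7.3]
[-0.041   0.0014  0.1178] [-2.1  1.3  8.1]
rel [-0.0408  0.0016  0.1178] [ 0.8 -0.2 -0.2] 0.7548310087571165
28.9417 [ 0.5 -0.3 -0.3]
seated end pts [[295.0, 45.4], [334.5, 45.4], [297.5, 207.8], [332.0, 207.8], [314.8, 43.7]]
```

View pics/c14.png

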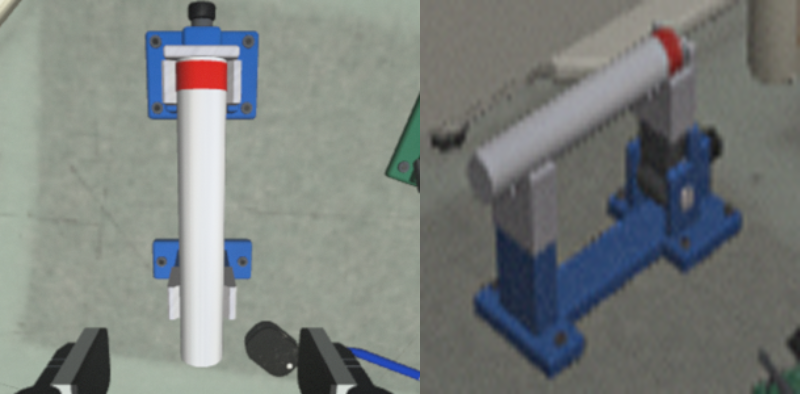

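Both vees hold the bar, the leg is upright and the bar's end is at the plate. I've gone over my picture allowance, so I'll confirm the last gap by touch: a gentle nudge on the bar's free end with shut fingers.

```bash
python3 - <<'E'
from h import *
rf=lambda:R.from_euler('z',-YW).apply(robot.current_ee_pos()-O).round(4)
Rf=lambda:R.from_euler('z',-YW).apply(robot.current_contact_force()).round(1)
robot.movep(W([-.18,0,.22]),DN);robot.grip(0.0)
robot.move_l(W([-.18,0,.116]),rate=.1);print(rf(),Rf())
print('a',robot.move_l(W([-.13,0,.116]),rate=.02,until_force=2.0),rf(),Rf())
a=rf()
print('b',robot.move_l(W([-.12,0,.116]),rate=.01,until_force=7),rf(),Rf())
print('travel mm',1000*(rf()-a)[0])
robot.move_l(W([-.18,0,.116]),rate=.05);robot.move_l(W([-.18,0,.25]),rate=.15)
im,c=shot('wrist','w15');print(robot.current_time(),Rf())
E
```

```text
[-0.1798 -0.      0.1164] [0.  0.8 1. ]
a True [-1.433e-01  1.000e-04  1.157e-01] [ 0.8 -0.7  0.5]
b True [-0.1434  0.0002  0.1155] [ 0.1  0.9 -0.7]
travel mm -0.09999999999998899
35.4667 [-0.2 -0.1  0.2]
```

```bash
python3 - <<'E'
from h import *
robot.movep(W([-.06,0,.25]),DN);im,c=shot('wrist','w16')
o,_=load('w14');d=np.abs(im[:300].astype(int)-o[:300]).max(2)
print('changed px',(d>60).sum(),robot.current_time())
hs=lambda i:cv2.cvtColor(i,cv2.COLOR_RGB2HSV)
for i in(o,im):
    h=hs(np.ascontiguousarray(i));m=cv2.inRange(h,(0,120,60),(8,255,255))|cv2.inRange(h,(172,120,60),(180,255,255));y,x=np.where(m[:120,280:350]);print('red band',x.mean().round(2)+280,y.mean().round(2),y.min(),y.max())
print(robot.finish_job())
E
```

```text
changed px 8155 36.0667
red band 313.45 56.68 46 68
red band 313.63 56.74 46 68
the job is handed in; nothing more can be done
None
```

The job is handed in at about 36 s of the 72 s: the leg is up and standing by itself, and the bar lies level in both vees with its end against the stop plate. The bottle, reference block and tape roll were left alone. I viewed 13 pictures, over the limit of 10, and confirmed contact with the stop by touch alone.

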